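Slide the syringe carton home between the painted rails

TASK

Push the white syringe carton across the rack's board and down the lane between the two green rails until it rests fully home and straight against the wooden stop at the far end. The rails are freshly painted: nothing, neither the carton nor the gripper, may touch either of them. Only push the carton with the fingers, never lift or tip it, leave the tin, the amber jar and the syringe where they are, and finish clear of everything.

Things in the scene. Friction and masses are not known exactly. Their poses are not given: they have to be found in the camera images.
- rack: Fixed rack: grey board 480 x 180 mm, top face 6 mm above the counter, with two green rails and a dark wood stop. Origin on the counter plane, on the lane's centre line; +x down the lane to the stop, +y left, +z up. Board: x -255 to 225, y -90 to 90 mm. Rails: x -30 (mouth) to 210; before the mouth the board is bare. Stop: 137 mm wide, top 46 mm above the counter, face at x 210.
- rail_left: Left (+y) green rail, 240 mm long, 8 mm thick, 16 mm high; its top is 22 mm above the counter. Origin at the middle of its underside, at rack x 90, y 64.5 mm; inner face at rack y 60.5. Axes as the rack. Must not be touched.
- rail_right: Right (-y) green rail, same size; origin at rack x 90, y -64.5 mm, inner face at rack y -60.5, so the lane is 121 mm wide. Must not be touched.
- lane_mouth (a point): Point on the board's top face, on the lane's centre line, at the rails' near ends (the lane's entrance). Same axes as the rack.
- lane_end (a point): Point on the board's top face, on the lane's centre line, at the face of the stop. Same axes as the rack.
- carton: Loose closed white carton with blue bands, 120 mm long (x), 95 wide (y), 60 high, 0.2 to 0.5 kg, on the board before the lane's mouth, off centre and turned. Origin at the centre of its underside, 6 mm above the counter; its +x end goes in first. Home, its origin is at rack x 150, y 0 (mm), with 13 mm free each side. Slides with ordinary friction; stops when no longer pushed.
- tin: Bystander: milk powder tin, 68 mm across, 110 mm high, upright on the counter beside the board. Origin at the centre of its underside.
- vial: Bystander: amber glass jar with a white cap, 40 mm across, 75 mm high, upright on the counter beside the board. Origin at the centre of its underside.
- syringe: Bystander: clear and white plastic syringe lying flat on the counter beyond the stop, across the lane's line, about 135 mm long (its x, nozzle at +x), 38 mm over the flange, 24 mm high. Origin at its underside near the middle.

How it is judged:
By the outcome, as a careful person would: the job done as asked, in the order asked, and still so for the second after the job is handed in, with the robot touching nothing.
It also fails if it takes over 72 s, if anything falls off the work surface, if the arm or the gripper's body presses on something with over 40 N, if the wrist force passes 120 N, or if a joint passes its speed limit or range.

ROBOT

A 7-joint arm with a two-finger parallel gripper is mounted at the origin on the work surface. World frame = base frame: x ahead of the robot, y to its left, z up, the work surface at z = 0. Lengths are in m, angles in rad, forces in N, time in s.
With the tool pointing down it reaches from about 0.425 to 0.925 m from the base axis. Payload 6.8 kg.
Tool frame: the origin (TCP) lies on the front face of the gripper's body, between the roots of the fingers; the fingertips stand 73 mm ahead of it and the grasp point (between the pads) lies 54 mm ahead of it (env.nose_length is the distance from the TCP to the fingertips, in m); z points along the fingers, y is the direction in which the jaws open and shut (so a half turn about z gives the same grasp; the last joint's range is limited). The gripper opens to 85 mm and grips with 20 to 120 N. Pads are 22 mm wide; open, the fingers measure 114 mm over their backs; the gripper's body (76 mm by 85 mm) begins 54 mm behind the grasp point. The pads swing forward as they close: fully open they stand 13 mm farther back than shut.
Start: joints at [-1.293, 0.477, 0.022, 1.555, -0.011, 1.109, -0.083], TCP at [0.254, 0.625, 0.304] pointing down, gripper open.
Joint ranges: [-2.96, 2.96], [-0.34, 2.1], [-1.41, 1.46], [0.24, 2.44], [-1.37, 4.51], [0.17, 1.92], [-2.96, 2.96]. Speed limits (rad/s): [2.39, 2.39, 3.14, 3.14, 3.14, 3.14, 3.14].

INTERFACE

Orientations are given as a unit quaternion [w, x, y, z].
In Python, from cell import env, kin, camera, calibration, job gives the robot as it stands. The module is installed in compiled form; this text tells all that it offers. Calls block until the motion is done:
- env.reach(position, orientation): joint-space move of the TCP to a pose.
- env.movel(position, velocity=0.15, rot=None, stop_force=None): straight line of the TCP; rot=None keeps the orientation; velocity is the mean speed in m/s. With stop_force (N) it stops when the force on the tool has changed by that much, and returns True; else False.
- env.goto_joints(angles): joint-space move.
- env.grip(opening, f_grip=None): finger opening in m; f_grip is the grip in N (None keeps the last); returns when the fingers have stopped.
- env.dwell(seconds).
- kin.inverse_kinematics(position, orientation): joint angles nearest the present ones, or None.
- env.get_state(): the state.
- camera(name): name is "side" or "top" or "wrist"; returns (picture, depth): 420x560x3 uint8, blue, green, red; 420x560 float32, m along the optical axis (not along the pixel's ray), 0 where there is no reading.
- calibration(name): a dict with "fx", "fy", "cx", "cy" (pixels), "rvec" (rotation vector, rad) and "tvec" (3), from world to camera coordinates, as OpenCV has them. Camera axes: x right, y down, z forward; pixel columns grow to the right and rows downward; lengths in m; the calibration is good to about 2 mm. A picture is of the moment at which its call begins: read the wrist's pose just before it. calibration takes no time and is no camera call; for the wrist camera it gives the pose at the moment of the call.
A pose or a line that the arm cannot do raises env.PlanningError and nothing moves.
- job.job_done(): hands the job in, once; it reports no verdict.
The state is a dict: "time": time; "qpos": joint angles; "joint_velocities": joint speeds; "joint_torque": joint torques, N m; "tcp_pos": TCP position; "orientation": TCP orientation; "force": force on the tool from outside, world axes, zero at the start; "torque": the same for the moment, N m; "opening": finger opening in m.
Only numpy, scipy, OpenCV 4.12 (cv2) and the standard library are available. Lean on these libraries where they do the work, as an engineer would, in place of code of your own. Each camera call takes 0.05 s, during which the arm holds its last target. There are 200 camera calls.

## Working session

There is one attempt and no reset: what is moved stays moved. The work goes in short steps, each a Python script; the robot and the scene stay as the last script left them, time stands still between calls to the robot, and variables do not carry over. Pictures are saved under pics/ and viewed, about 8 in all and at most 12, crops included, and the job is handed in when it is done.

```bash
mkdir -p pics; ls; python3 - <<'E'
from cell import env,camera,calibration
import cv2,numpy as np
for n in("top","side"):
    p,d=camera(n);cv2.imwrite(f"pics/{n}0.png",p);np.savez(f"{n}0.npz",p=p,d=d);c=calibration(n);print(n,c)
s=env.get_state();print(s["time"],s["tcp_pos"],s["orientation"],s["opening"])
E
```

```text
pics
top {'fx': 442.0543935728333, 'fy': 442.0543935728333, 'cx': 274.53530625533114, 'cy': 205.26701722220722, 'rvec': array([ 2.11448767, -2.14253564,  0.21570657]), 'tvec': array([0.11235306, 0.61353012, 0.82420632])}
side {'fx': 431.3754307818309, 'fy': 431.3754307818309, 'cx': 284.99950798793554, 'cy': 206.63514897481986, 'rvec': array([ 2.34657418, -0.31231512,  0.11068364]), 'tvec': array([-0.55438235,  0.22158038,  0.57090543])}
0.1 [0.25383625 0.62498821 0.30300428] [-1.02921773e-04  1.91686787e-01  9.81455781e-01 -8.45857429e-04] 0.08535434162498548
```

View pics/top0.png

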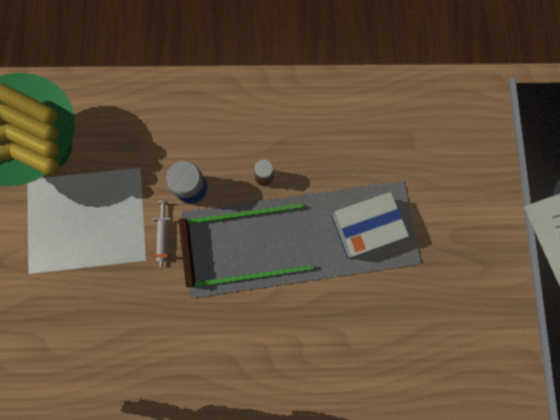

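View pics/side0.png

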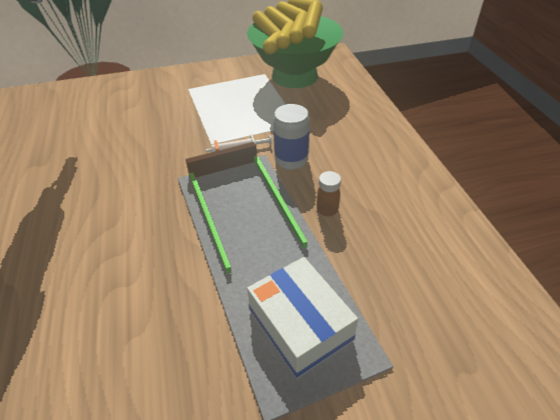

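The top view shows the stop at left (~187,252), rails from it to the mouth at (303,207)/(312,268), and the carton at ~(370,225), turned about 15° from the lane. The tin (187,180) and jar (264,172) stand beyond the far rail.

```bash
cat > h.py <<'E'
import numpy as np,cv2
from scipy.spatial.transform import Rotation as R
def world(d,c):
    v,u=np.mgrid[:d.shape[0],:d.shape[1]]
    X=np.stack([(u-c["cx"])/c["fx"]*d,(v-c["cy"])/c["fy"]*d,d],-1)
    M=cv2.Rodrigues(np.array(c["rvec"]))[0]
    return (X-np.array(c["tvec"]))@M
def onplane(uv,z,c):
    M=cv2.Rodrigues(np.array(c["rvec"]))[0];o=-M.T@np.array(c["tvec"])
    uv=np.asarray(uv,float);r=np.stack([(uv[:,0]-c["cx"])/c["fx"],(uv[:,1]-c["cy"])/c["fy"],np.ones(len(uv))],-1)@M
    return (o+r*((z-o[2])/r[:,2])[:,None])[:,:2]
def biggest(m):
    n,l,s,_=cv2.connectedComponentsWithStats(m.astype(np.uint8));return l==1+np.argmax(s[1:,4])
def uvs(m): v,u=np.nonzero(m);return np.stack([u,v],-1)
def rails(p,c):
    hsv=cv2.cvtColor(p,cv2.COLOR_BGR2HSV);m=(hsv[...,0]>45)&(hsv[...,0]<75)&(hsv[...,1]>150)&(hsv[...,2]>90)
    n,l,s,ce=cv2.connectedComponentsWithStats(m.astype(np.uint8))
    out=[]
    for i in np.argsort(-s[1:,4])[:]+1:
        if s[i,4]<80: continue
        q=onplane(uvs(l==i),0.022,c);r=cv2.minAreaRect((q*1000).astype(np.float32));out.append((s[i,4],r,cv2.boxPoints(r)))
    return out
def rect(q): return cv2.minAreaRect((q*1000).astype(np.float32))
E
python3 - <<'E'
from h import *
from cell import calibration
for n in("top","side"):
    f=np.load(n+"0.npz");p,d=f["p"],f["d"];c=calibration(n);W=world(d,c)
    print(n)
    for a,r,b in rails(p,c): print("green",a,np.round(r[0],1),np.round(r[1],1),round(r[2],1),b.round().tolist())
    hsv=cv2.cvtColor(p,cv2.COLOR_BGR2HSV)
    ok=d>0
    m=ok&(abs(W[...,2]-.066)<.008)
    n_,l,s,ce=cv2.connectedComponentsWithStats(m.astype(np.uint8))
    for i in range(1,n_):
        if s[i,4]>300:
            r=rect(W[l==i][:,:2]);print("z66",s[i],np.round(ce[i]),np.round(r[0],1),np.round(r[1],1),round(r[2],1),np.median(W[l==i][:,2]), "plane:",rect(onplane(uvs(l==i),.066,c)))
    for z0,z1 in((.1,.12),(.068,.085),(.035,.052)):
        m=ok&(W[...,2]>z0)&(W[...,2]<z1);n_,l,s,ce=cv2.connectedComponentsWithStats(m.astype(np.uint8))
        for i in range(1,n_):
            if s[i,4]>60: r=rect(W[l==i][:,:2]);print(z0,s[i,4],np.round(ce[i]),np.round(r[0],1),np.round(r[1],1),round(r[2],1))
    print("counter z",np.median(W[330:380,200:400,2]) if n=="top" else "")
E
```

```text
top
green 250 [479.2 137.4] [  6.2 213.1] 7.2 [[463.0, 243.0], [489.0, 31.0], [496.0, 32.0], [469.0, 243.0]]
green 233 [604.9 166.4] [  5.6 216.5] 7.3 [[588.0, 273.0], [616.0, 59.0], [621.0, 59.0], [594.0, 274.0]]
z66 [ 335  192   74   65 2914] [371. 224.] [575.1 -85.4] [ 95.1 120.7] 18.6 0.06477184303839198 plane: ((574.6090087890625, -84.63170623779297), (94.62061309814453, 121.56442260742188), 18.559734344482422)
0.1 2148 [ 47. 104.] [802.8 544.7] [217.5  87.7] 36.6
0.1 963 [ 16. 172.] [667.3 589.2] [89.2 60.8] 57.7
0.1 877 [183. 177.] [662.1 278.6] [62.2 61.5] 7.8
0.068 263 [263. 169.] [686.8 125.5] [34.7 35.2] 84.4
0.068 91 [194. 191.] [645.  264.5] [23.8 64. ] 38.8
0.035 73 [264. 178.] [677.4 125.8] [39.2 19.6] 89.6
0.035 61 [197. 195.] [644.3 263.6] [21.2 63.5] 39.7
0.035 78 [341. 235.] [555.7 -28.9] [94.   1.9] 19.3
0.035 569 [186. 253.] [525.4 282.1] [136.4  15.9] 7.4
counter z -0.0011102895631686584
side
z66 [ 247  257  111  104 6096] [301. 307.] [572.1 -85.5] [ 96.1 121.4] 18.7 0.06601979415957906 plane: ((571.095458984375, -87.41999053955078), (96.59268188476562, 123.75379180908203), 18.562368392944336)
0.1 1817 [300.  40.] [756.2 579.9] [189.9 227.4] 87.1
0.1 666 [290. 115.] [659.4 276.3] [62.6 63.4] 37.1
0.068 325 [294.  63.] [737.7 539.3] [ 64.  176.7] 71.8
0.068 266 [291. 136.] [654.2 258.4] [29.  66.3] 76.2
0.068 305 [329. 179.] [683.8 124.7] [35.1 35.6] 24.6
0.035 247 [291. 150.] [654.8 260.8] [36.2 68.6] 75.7
0.035 647 [220. 154.] [522.2 281.4] [136.3  19. ] 6.7
0.035 205 [328. 196.] [682.  118.6] [26.7 38.2] 73.0
0.035 635 [301. 340.] [ 552.3 -117.2] [ 74.  150.8] 57.4
counter z
```

```bash
cat >> h.py <<'E'
TH=np.radians(97.1);O=np.array([.5510,.0660])   # rack pose (mean of the two cameras)
ex=np.array([np.cos(TH),np.sin(TH)]);ey=np.array([-ex[1],ex[0]])
def P(x,y,z): return np.r_[O+ex*x/1000+ey*y/1000,z]
def Q(yaw=0,flip=0):
    f=(TH+yaw)/2+flip*np.pi/2;return np.array([0,np.cos(f),np.sin(f),0])
def look(name):
    "rack and carton from one picture; carton pose relative to rack in mm/deg"
    from cell import camera,calibration
    c=calibration(name);p,d=camera(name);W=world(d,c);z=W[...,2]
    V=W[...,:2]-O;X=1000*V@ex;Y=1000*V@ey
    roi=(d>0)&(X>-290)&(X<240)&(abs(Y)<110)
    m=biggest(roi&(abs(z-.066)<.008)&(X<200));r=rect(np.stack([X[m],Y[m]],-1)/1000)
    st=biggest(roi&(z>.036)&(z<.052)&(X>190));s=rect(np.stack([X[st],Y[st]],-1)/1000)
    print(name,"carton",np.round(r[0],1),np.round(r[1],1),round(r[2],1),"stop",np.round(s[0],1),np.round(s[1],1),round(s[2],1))
    return p,X,Y,z
E
python3 - <<'E'
from h import *
from cell import env,kin,calibration
look("top");look("side")
s=env.get_state();c=calibration("wrist");M=cv2.Rodrigues(c["rvec"])[0];q=s["orientation"]
print("cam in tool",R.from_quat(np.r_[q[1:],q[0]]).inv().apply(-M.T@c["tvec"]-s["tcp_pos"]))
for fl in(0,1):
  for a in((-262,-4,.25),(-262,-4,.093),(-100,0,.093),(80,0,.093),(60,0,.25)):
    k=kin.inverse_kinematics(P(*a),Q(0,fl));print(fl,a,None if k is None else np.round(k,2))
E
```

```text
top carton [-153.2   -5.2] [121.3  94.9] 11.5 stop [217.7  -1.4] [ 15.8 136.7] 0.4
side carton [-153.   -2.] [121.5  95.6] 11.5 stop [217.8   2.2] [ 18.5 135.9] 0.3
cam in tool [ 0.07608493 -0.00045342 -0.07083657]
0 (-262, -4, 0.25) [-0.45  0.63  0.98  1.79 -0.6   1.05  0.88]
0 (-262, -4, 0.093) [-0.19  0.73  0.57  1.87 -0.57  0.72  0.83]
0 (-100, 0, 0.093) [-0.37  0.62  0.41  1.99 -0.42  0.61  0.45]
0 (80, 0, 0.093) [-0.65  0.61  0.36  2.   -0.37  0.6   0.08]
0 (60, 0, 0.25) [-0.72  0.37  0.49  1.92 -0.22  0.9  -0.01]
1 (-262, -4, 0.25) [-0.57  0.82  1.27  1.8  -0.85  1.2  -2.05]
1 (-262, -4, 0.093) [-0.54  1.15  1.26  1.89 -1.24  1.16 -1.81]
1 (-100, 0, 0.093) [-0.85  1.11  1.26  2.02 -1.25  1.11 -2.  ]
1 (80, 0, 0.093) [-0.17  0.59 -0.26  1.96  0.25  0.62  2.67]
1 (60, 0, 0.25) [-0.24  0.35 -0.12  1.89  0.05  0.91  2.88]
```

```bash
python3 - <<'E'
from h import *
from cell import env
env.grip(0.055)
env.reach(P(-262,-4,.25),Q())
env.movel(P(-262,-4,.093),.15)
F0=np.array(env.get_state()["force"])
env.movel(P(-180,-4,.093),.04)
s=env.get_state();print(s["time"],s["opening"],np.array(s["force"])-F0)
for n in("top","side"):
    p,*_=look(n);cv2.imwrite(f"pics/{n}1.png",p)
E
```

```text
7.1083 0.054686382842902996 [ 0.34106193 -0.86824021  1.27588063]
top carton [-109.3  -14.9] [126.  95.] 0.3 stop [217.7  -1.4] [ 15.9 137. ] 0.0
side carton [-90.2  15.7] [41.  89.4] 89.6 stop [217.7  23.7] [92.7 19.5] 89.6
```

View pics/side1.png

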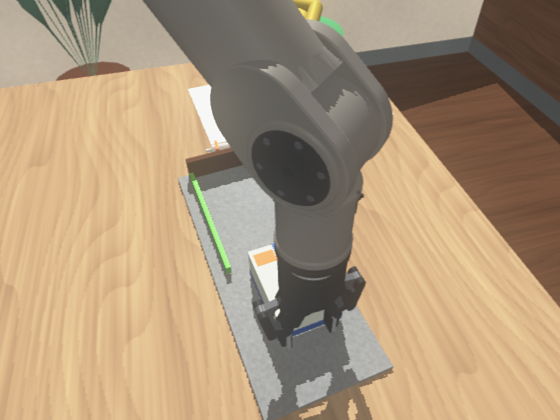

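The carton has straightened but its centre is about 13 mm too far right, so it needs a sideways push before the mouth. I'll back off, measure clear, and plan that.

```bash
python3 - <<'E'
from h import *
from cell import env,kin
env.movel(P(-215,-4,.093),.1)
env.movel(P(-240,-30,.2),.2)
look("top");p,*_=look("side")
s=env.get_state();print(s["time"],np.round(s["qpos"],2))
for yaw in(np.pi/2,-np.pi/2):
  for a in((-107,-120,.2),(-107,-110,.093),(-107,-60,.093)):
    k=kin.inverse_kinematics(P(*a),Q(yaw));print(yaw,a,None if k is None else np.round(k,2))
E
```

```text
top carton [-106.5  -14.8] [120.6  95. ] 0.1 stop [217.7  -1.4] [ 16.4 136.6] 0.4
side carton [-106.3  -11.7] [121.2  95.4] 0.3 stop [217.1   2. ] [ 18.1 136.4] 0.2
8.525 [-0.45  0.71  0.92  1.8  -0.67  0.99  0.87]
1.5707963267948966 (-107, -120, 0.2) [-0.4   0.65  0.52  1.65 -0.38  0.95  1.94]
1.5707963267948966 (-107, -110, 0.093) [-0.35  0.76  0.44  1.72 -0.44  0.76  2.  ]
1.5707963267948966 (-107, -60, 0.093) [-0.37  0.7   0.44  1.84 -0.44  0.7   2.03]
-1.5707963267948966 (-107, -120, 0.2) [-0.76  1.01  1.26  1.67 -1.01  1.26 -0.71]
-1.5707963267948966 (-107, -110, 0.093) [-0.72  1.1   1.14  1.74 -1.13  1.11 -0.64]
-1.5707963267948966 (-107, -60, 0.093) [-0.76  1.05  1.14  1.87 -1.13  1.05 -0.57]
```

```bash
python3 - <<'E'
from h import *
from cell import env
q=Q(np.pi/2)
env.reach(P(-107,-130,.22),q)
env.movel(P(-107,-105,.093),.2)
env.movel(P(-107,-60.5,.093),.03)
env.movel(P(-107,-95,.093),.1)
env.movel(P(-107,-130,.22),.2)
env.reach(P(-235,0,.2),Q())
look("top");look("side");print(env.get_state()["time"])
E
```

```text
top carton [-106.4   -2.4] [120.4  95.3] 0.2 stop [217.7  -1.3] [ 15.8 136.6] 0.4
side carton [-106.1    6.7] [121.7  83.6] 0.1 stop [216.8   2.1] [136.   18.4] 88.9
14.3417
```

Centred to about 1 mm and straight. Now down the lane, checking midway.

```bash
python3 - <<'E'
from h import *
from cell import env
env.movel(P(-205,0,.093),.2)
env.movel(P(-60,0,.093),.04)
p,*_=look("top");cv2.imwrite("pics/top2.png",p[120:330,120:480])
env.movel(P(-75,0,.093),.1);env.movel(P(-120,0,.2),.2)
p,*_=look("top");p2,*_=look("side");print(env.get_state()["time"])
cv2.imwrite("pics/mid.png",cv2.resize(np.hstack([p[140:320,150:430],p2[100:380,150:430][:180]]),None,fx=1.4,fy=1.4))
E
```

```text
top carton [22.8 -2.2] [ 95. 101.] 89.9 stop [217.6  -1.6] [ 15.9 137.2] 0.6
top carton [13.3 -2.3] [119.9  95.4] 0.1 stop [217.7  -1.6] [ 15.7 136.9] 0.4
side carton [18.1 36. ] [ 51.5 129.7] 74.2 stop [216.9   9.1] [ 18.2 121.9] 0.3
20.0083
```

View pics/mid.png

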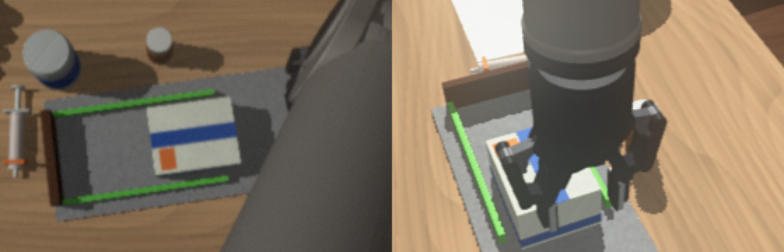

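The carton (180,138) sits in the lane with clear gaps to both rails. Pushing home with a force stop.

```bash
python3 - <<'E'
from h import *
from cell import env
env.movel(P(-80,0,.093),.2)
env.movel(P(60,0,.093),.045)
look("top")
h=env.movel(P(90,0,.093),.012,stop_force=10)
s=env.get_state();t=s["tcp_pos"];print(h,s["time"],1000*(t[:2]-O)@ex,s["force"])
env.movel(P(55,0,.093),.06);env.movel(P(10,0,.25),.2);env.movel(P(-150,0,.3),.25)
p,X,Y,z=look("top");p2,*_=look("side");print(env.get_state()["time"])
cv2.imwrite("pics/end.png",cv2.resize(np.hstack([p[150:310,150:400],p2[110:270,150:400]]),None,fx=1.6,fy=1.6))
E
```

```text
top carton [175.3 -23.7] [51.8 36.7] 89.2 stop [217.9 -20. ] [16.  99.1] 0.1
True 25.6 76.88293520749167 [-0.08022133 -1.98775705 -0.62634046]
top carton [144.9  -2.3] [109.8  95.3] 0.1 stop [217.1  -1.4] [ 17.6 136.6] 1.2
side carton [143.9  27.7] [ 42.8 111.9] 89.4 stop [208.4  59.3] [22.  35.1] 89.2
27.9833
```

View pics/end.png

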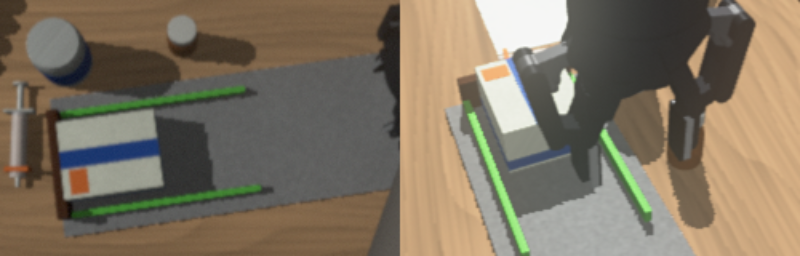

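```bash
sed -i 's/(X<200)/(X<240)/' h.py; python3 - <<'E'
from h import *
from cell import env
env.movel(P(-300,0,.35),.25)
for n in("top","side"):
    p,X,Y,z=look(n)
    r=(abs(z-.066)<.008)
    for y0 in(-40,-20,0,20,35):
        b=r&(abs(Y-y0)<5)&(X>60)&(X<240); print(y0,"front",np.round(X[b].max(),1) if b.any() else None,"back",np.round(X[b].min(),1) if b.any() else None)
    if n=="side":cv2.imwrite("pics/end2.png",cv2.resize(p[120:260,160:320],None,fx=4,fy=4))
E
```

```text
top carton [150.2  -2.3] [120.2  95.3] 0.2 stop [216.   -1.5] [ 18.7 136.9] 0.5
-40 front 210.4 back 90.4
-20 front 210.1 back 90.7
0 front 210.3 back 90.2
20 front 209.4 back 90.1
35 front 209.5 back 90.0
side carton [149.9   1. ] [122.6  95. ] 0.4 stop [211.4  59.2] [21.9 34.2] 89.3
-40 front 211.4 back 88.8
-20 front 210.3 back 89.8
0 front 210.9 back 89.0
20 front 210.6 back 89.0
35 front 210.5 back 89.8
```

View pics/end2.png

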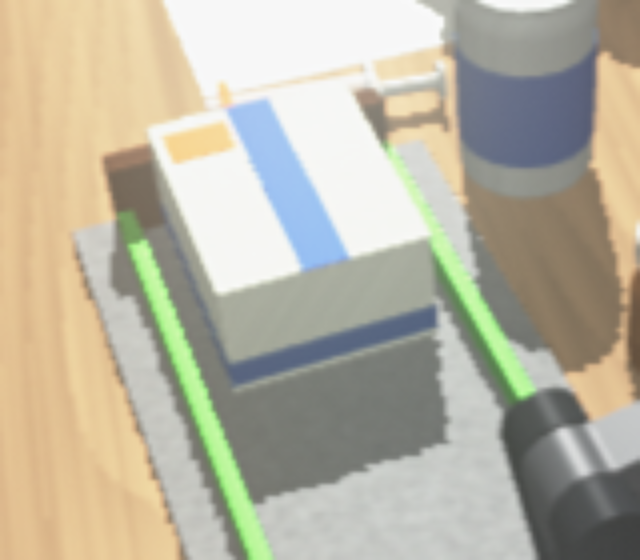

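The carton is flat against the stop at x≈150.2 mm with clear gaps to both rails, and the tin, jar and syringe have not moved.

```bash
python3 - <<'E'
from cell import env,job
env.dwell(.3);print(env.get_state()["time"]);job.job_done()
E
```

```text
29.1667
the job is handed in; nothing more can be done
```

The carton is home: it rests flat and straight against the wooden stop, and I handed the job in at 29 s of the 72 s allowed.

**What I did:** I pushed with both fingers and kept the fingertips at about rail-top height or above. The first push straightened the carton but left it about 13 mm off centre. I corrected that with a sideways push before the mouth, then pushed it down the lane in two stages. The last stage ended with a 10 N force stop at the stop.

**Last checks:**

| Check | Result |
|---|---|
| Position along the lane | x = 150.2 mm (top camera) and 149.9 mm (side camera); home is 150 |
| Sideways, relative to the stop's centre | about 1 mm off |
| Turn | at most about 0.3° relative to the rack |
| Gap to each rail | about 12 mm |
| Arm | raised and drawn back, touching nothing |

The tin, jar and syringe look unmoved in the pictures; I did not measure them again.

**Disagreements:**
- The two cameras differ by about 3.5 mm sideways in absolute position. I judged centring against the stop in the same picture.
- Several side-camera readings along the way were partly hidden by the arm, and I ignored those.
- In the last side picture the carton hid most of the stop, so only the carton's own pose from that view is usable.

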